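Nest the syrup pans with handles fanned

ROBOT

A 6-joint arm with a two-finger parallel gripper is mounted at the origin on the work surface. World frame = base frame: x ahead of the robot, y to its left, z up, the work surface at z = 0. Lengths are in mm, angles in rad, forces in N, time in s.
With the tool pointing down it reaches from about 275 to 825 mm from the base axis. Payload 4.9 kg.
Tool frame: the origin (TCP) lies at the very end of the fingers, on their centre line; the grasp point (between the pads) lies 19 mm behind it; z points along the fingers, y is the line along which they close (so a half turn about z gives the same grasp; the last joint's range is limited). The gripper opens to 85 mm and grips with 20 to 120 N. Pads are 22 mm wide; open, the fingers measure 114 mm over their backs; the gripper's body (76 mm by 85 mm) begins 54 mm behind the grasp point. The pads swing forward as they close: fully open they stand 13 mm farther back than shut.
Start: joints at [1.066, 0.326, -0.193, 1.052, 0, 1.437], TCP at [199.294, 512.641, 231.281] pointing down, gripper open.
Joint ranges: [-2.65, 2.65], [-0.97, 1.79], [-1.3, 1.35], [-1.93, 2.1], [-1.47, 1.37], [-3.14, 3.14]. Speed limits (rad/s): [2.57, 2.57, 3.14, 3.14, 3.14, 3.14].

INTERFACE

Orientations are given as [roll, pitch, yaw] about the fixed x, y, z axes, in that order (R = Rz(yaw) Ry(pitch) Rx(roll)).
In Python, from bench import bot, solve_ik, imaging gives the robot as it stands. Calls block until the motion is done:
- bot.move_ptp(position, orientation): joint-space move of the TCP to a pose.
- bot.movel(position, rot=None, max_speed=150, threshold=None): straight line of the TCP; rot=None keeps the orientation; max_speed is the mean speed in mm/s. With threshold (N) it stops when the force on the tool has changed by that much, and returns True; else False.
- bot.move_j(angles): joint-space move.
- bot.grip(opening, effort=None): opening from 0.0 (shut) to 1.0 (fully open); effort is the grip in N (None keeps the last); returns when the fingers have stopped.
- bot.dwell(seconds).
- solve_ik(position, orientation): joint angles nearest the present ones, or None.
- bot.get_state(): the state.
- imaging.capture(name): name is "scene" or "top" or "wrist"; returns the picture (480x640x3 uint8, blue, green, red); there is no depth.
- imaging.camera_model(name): a dict with "K" (3x3 intrinsics, pixels), "k1" (the pictures are not rectified: a ray, as slopes to the right and down, at radius r is drawn at 1 + k1 r^2 times it, then the intrinsics apply), "position" and "rotation" of the camera in the world. Camera axes: x right, y up, looking along -z (the intrinsics and any distortion apply to the point x, -y, -z); pixel columns grow to the right and rows downward; lengths in mm; the calibration is good to about 2 mm. A picture is of the moment at which its call begins: read the wrist's pose just before it. camera_model takes no time and is no camera call; for the wrist camera it gives the pose at the moment of the call.
A pose or a line that the arm cannot do raises bot.IKError and nothing moves.
- bot.sign_off(): hands the job in; it is judged then, once.
The state is a dict: "t": time; "qpos": joint angles; "joint_velocities": joint speeds; "effort": joint torques, N m; "tcp_pos": TCP position; "orientation": TCP orientation; "contact_force": force on the tool from outside, world axes, zero at the start; "wrist_torque": the same for the moment, N m; "opening": opening from 0.0 (shut) to 1.0 (fully open); "gripper_force": force on a finger pad.
Only numpy, scipy, OpenCV 4.12 (cv2) and the standard library are available. Lean on these libraries where they do the work, as an engineer would, in place of code of your own. Each camera call takes 0.05 s, during which the arm holds its last target. There are 200 camera calls.

TASK

Tidy up the three saucepans: leave the large one standing where it is, nest the medium one inside it and the small one inside the medium one, each sitting flat on the floor of the pan below. Fan the three handles out to one side like a hand of cards, each turned about 45 degrees further on than the handle below it (to the left or to the right, but the same way both times), so that each handle clears the one below.

Things in the scene. Friction and masses are not known exactly. Their poses are not given: they have to be found in the camera images.
- large_pan (a point): Largest steel saucepan: outer radius 66 mm, 60 mm high, wall 3, floor 5 mm, 0.65 kg. Point: on the bowl's axis, 30 mm above its underside; z up, x towards the handle. Handle: level black bar 14 mm wide and tall, 78 to 156 mm from the axis, its mid-height 43 mm above the point (13 above the rim). It stays where it stands on the counter.
- medium_pan (a point): Middle-sized steel saucepan: outer radius 50 mm, 60 mm high, wall 3, floor 5 mm, about 0.2 kg. Point: on the bowl's axis, 30 mm above its underside; z up, x towards the handle. Handle: level black bar 14 mm wide and tall, 62 to 138 mm from the axis, its mid-height 43 mm above the point (13 above the rim). Pinch the bar from above at its middle, 100 mm out. Fits the large pan with 13 mm all round.
- small_pan (a point): Smallest steel saucepan: outer radius 34 mm, 60 mm high, wall 3, floor 5 mm, about 0.14 kg. Point: on the bowl's axis, 30 mm above its underside; z up, x towards the handle. Handle: level black bar 14 mm wide and tall, 55 to 135 mm from the axis, its mid-height 43 mm above the point (13 above the rim). Pinch the bar from above at its middle, 95 mm out. Fits the medium pan with 13 mm all round.
- medium_handle (a point): The middle of the medium pan's handle bar, at its mid-height: 100 mm from that pan's bowl axis and 73 mm above its underside. Same axes as the medium pan: x points outwards along the handle, z up.
Not all that is in view belongs to the job. Leave any blue or red look-alike of the part that bears medium_pan alone.

How it is judged:
By the outcome, as a careful person would: the job done as asked, in the order asked, and still so for the second after the job is handed in, with the robot touching nothing.
It also fails if it takes over 64 s, if anything falls off the work surface, if the arm or the gripper's body presses on something with over 40 N, if the wrist force passes 120 N, or if a joint passes its speed limit or range.

## Working session

There is one attempt and no reset: what is moved stays moved. The work goes in short steps, each a Python script; the robot and the scene stay as the last script left them, time stands still between calls to the robot, and variables do not carry over. Pictures are saved under pics/ and viewed, at most 10 in all, crops included, and the job is handed in when it is done.

```bash
ls; mkdir -p pics
python3 - <<'E'
from bench import bot, imaging
import cv2,numpy as np
for n in("scene","top"):
    cv2.imwrite(f"pics/{n}0.png",imaging.capture(n)); m=imaging.camera_model(n); print(n,m)
print(bot.get_state()["t"])
E
```

```text
pics
scene {'K': array([[603.52016978,   0.        , 321.66656137],
       [  0.        , 603.52016978, 242.41689521],
       [  0.        ,   0.        ,   1.        ]]), 'k1': -0.10462675642493491, 'position': array([1182.25318258,  333.30721128,  895.45799321]), 'rotation': array([ 0.75172992, -0.00276412,  1.92321983])}
top {'K': array([[612.13671611,   0.        , 318.8836876 ],
       [  0.        , 612.13671611, 247.50610207],
       [  0.        ,   0.        ,   1.        ]]), 'k1': -0.11542655938598725, 'position': array([ 193.69321751,   67.80247786, 1271.39968936]), 'rotation': array([ 0.22112308,  0.00445771, -1.59729163])}
0.1
```

View pics/top0.png

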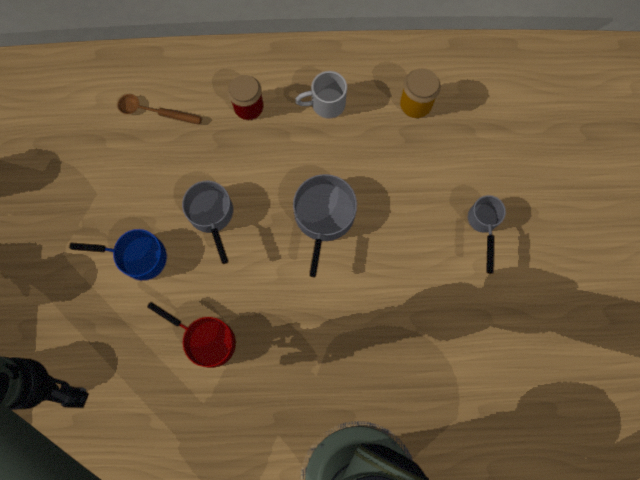

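View pics/scene0.png

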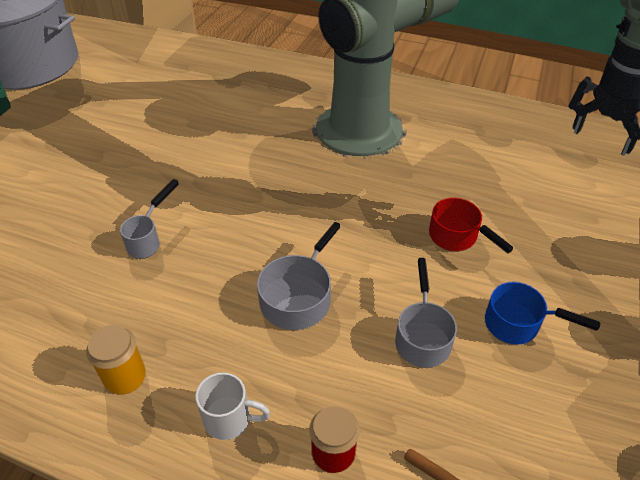

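Top view: the steel pans are the medium at (207,206), large at (325,208) and small at (487,214), with handles pointing down. Scene view: medium (426,335), large (294,292), small (140,237). The blue and red pans are decoys. I'll enlarge crops to read the points.

```bash
cat > h.py <<'E'
import numpy as np, cv2
from scipy.spatial.transform import Rotation as R
from bench import bot, solve_ik, imaging
def ray(m,uv):
    K=m["K"]; d=np.array([m["k1"],0,0,0,0.])
    p=cv2.undistortPoints(np.array([[uv]],float),K,d)[0,0]
    v=R.from_euler("xyz",m["rotation"]).as_matrix()@np.array([p[0],-p[1],-1]); return np.array(m["position"]),v/np.linalg.norm(v)
def tri(ms,uvs):
    A=np.zeros((3,3));b=np.zeros(3);rs=[ray(m,u) for m,u in zip(ms,uvs)]
    for c,v in rs:
        P=np.eye(3)-np.outer(v,v);A+=P;b+=P@c
    x=np.linalg.solve(A,b); return x,max(np.linalg.norm((np.eye(3)-np.outer(v,v))@(x-c)) for c,v in rs)
def onz(m,uv,z):
    c,v=ray(m,uv); return c+v*(z-c[2])/v[2]
def proj(m,X):
    q=R.from_euler("xyz",m["rotation"]).as_matrix().T@(np.asarray(X)-m["position"])
    s=np.array([q[0],-q[1]])/-q[2]; s=s*(1+m["k1"]*(s@s)); return m["K"][:2,:2]@s+m["K"][:2,2]
E
python3 - <<'E'
import cv2,numpy as np
t=cv2.imread("pics/top0.png");s=cv2.imread("pics/scene0.png")
def c(i,x,y):
    return cv2.resize(i[y:y+110,x:x+88],None,fx=3,fy=3,interpolation=cv2.INTER_CUBIC)
def row(i,l): return np.hstack([c(i,*p) for p in l])
cv2.imwrite("pics/ct.png",row(t,[(170,170),(285,170),(450,170)]))
cv2.imwrite("pics/cs.png",row(s,[(380,255),(255,218),(105,165)]))
E
```

```text
(no output)
```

View pics/ct.png

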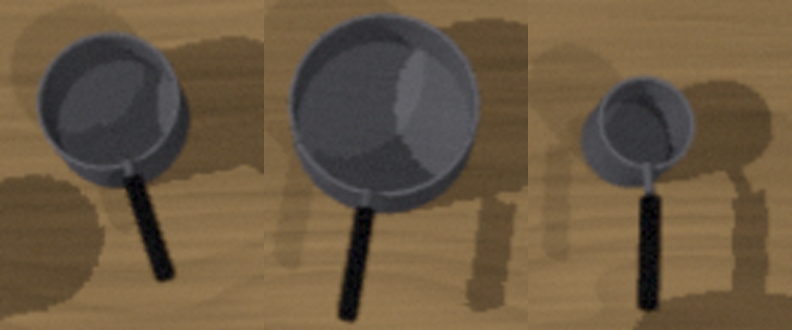

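View pics/cs.png

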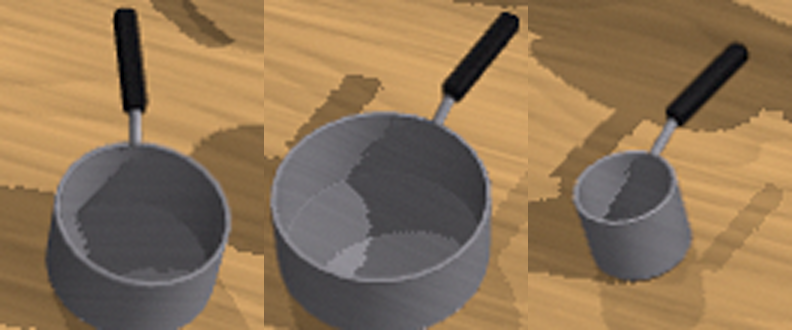

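Crop readings: top rim centres are M (110,100), L (121,106) and S (118,122), each in its own tile. Scene rim centres are M (143,213), L (117,197) and S (98,187). Handle ends are read too. Next I'll triangulate them.

Run:
```python
from h import *
mt=imaging.camera_model("top");ms=imaging.camera_model("scene")
D={"M":((170,170),(380,255),[(110,100),(131,177),(164,278)],[(143,213),(134,110),(124,10)]),
"L":((285,170),(255,218),[(121,106),(102,207),(83,319)],[(117,197),(189,97),(249,16)]),
"S":((450,170),(105,165),[(118,122),(122,194),(120,309)],[(98,187),(146,118),(213,46)])}
np.set_printoptions(precision=1,suppress=True)
for k,(ot,os,pt,ps) in D.items():
    X=[]
    for a,b in zip(pt,ps):
        x,e=tri([mt,ms],[np.array(ot)+(np.array(a)-1)/3,np.array(os)+(np.array(b)-1)/3]);X.append(x);print(k,x,"err %.1f"%e)
    c,s,e=X;d=e[:2]-c[:2]; d2=(e-s)[:2]
    print("  r",np.linalg.norm(s[:2]-c[:2]),np.linalg.norm(d),"yaw",np.degrees(np.arctan2(d[1],d[0])),np.degrees(np.arctan2(d2[1],d2[0])))
```

```text
M [567.  298.2  59.5] err 1.3
M [508.  278.4  74.2] err 0.5
M [437.2 254.8  77.4] err 0.6
  r 62.1873114420928 136.86125820604911 yaw -161.5247581215838 -161.53852131562547
L [556.5  51.5  55.8] err 0.6
L [480.8  67.8  73. ] err 2.0
L [404.6  81.4  76.4] err 0.9
  r 77.46949749357678 154.8166507557145 yaw 168.87605091594625 169.89121504577113
S [ 535.1 -288.1   59.8] err 0.8
S [ 480.  -281.5   75.1] err 1.0
S [ 401.5 -273.9   76. ] err 0.1
  r 55.407260500108244 134.29579225135979 yaw 173.92819756917513 174.45751299441267
```

Triangulated heights match (rims about 60, bars about 75), and so do the radii. The large pan's handle is at 169.5°, so the goals are medium −145.5° and small −100.5°. Next I'll hover over the medium handle and look closely.

Run:
```python
from h import *
np.set_printoptions(precision=2,suppress=True)
for n,p,a in[("Mg",(472.2,266.5),-161.5),("Mp",(473.8,-5),-145.5),("Sg",(440.6,-279),174.2),("Sp",(538.6,-42),259.5)]:
    for z in (54,180):
        for f in (0,180):
            y=np.radians((a+f+180)%360-180); q=solve_ik([*p,z],[np.pi,0,y]); print(n,z,f,q)
bot.grip(0.6,100)
bot.move_ptp([472.2,266.5,170],[np.pi,0,np.radians(-161.5)])
print(bot.get_state()["qpos"],bot.get_state()["t"])
m=imaging.camera_model("wrist");im=imaging.capture("wrist")
E=lambda a:np.array([np.cos(np.radians(a)),np.sin(np.radians(a)),0])
c=np.array([567,298.2,0.])
for r in(62,100,138): 
    u=proj(m,c+r*E(-161.5)+[0,0,80]);print(r,u);cv2.circle(im,tuple(int(v) for v in u),2,(0,255,0),-1)
a=np.radians(np.arange(0,360,5)); 
for t in a:
    u=proj(m,c+[50*np.cos(t),50*np.sin(t),60]); cv2.circle(im,tuple(int(v) for v in u),1,(0,0,255),-1)
cv2.imwrite("pics/w1.png",im)
```

```text
Mg 54 0 [ 0.38  0.5  -0.44  0.64  0.    0.05]
Mg 54 180 [ 0.38  0.5  -0.44  0.64  0.   -3.09]
Mg 180 0 [ 0.38  0.35 -0.29  0.93  0.    0.05]
Mg 180 180 [ 0.38  0.35 -0.29  0.93  0.   -3.09]
Mp 54 0 [-0.17  0.4  -0.62  0.56  0.   -0.77]
Mp 54 180 [-0.17  0.4  -0.62  0.56  0.    2.37]
Mp 180 0 [-0.17  0.23 -0.46  0.88  0.   -0.77]
Mp 180 180 [-0.17  0.23 -0.46  0.88  0.    2.37]
Sg 54 0 [-0.71  0.47 -0.49  0.61  0.   -0.6 ]
Sg 54 180 [-0.71  0.47 -0.49  0.61  0.    2.54]
Sg 180 0 [-0.71  0.32 -0.35  0.91  0.   -0.6 ]
Sg 180 180 [-0.71  0.32 -0.35  0.91  0.    2.54]
Sp 54 0 [-0.21  0.49 -0.44  0.63  0.   -1.6 ]
Sp 54 180 [-0.21  0.49 -0.44  0.63  0.    1.54]
Sp 180 0 [-0.21  0.35 -0.3   0.92  0.   -1.6 ]
Sp 180 180 [-0.21  0.35 -0.3   0.92  0.    1.54]
[ 0.38  0.36 -0.31  0.9   0.    0.06] 1.925
62 [314.1  282.55]
100 [314.1  233.86]
138 [314.1  180.83]
```

View pics/w1.png

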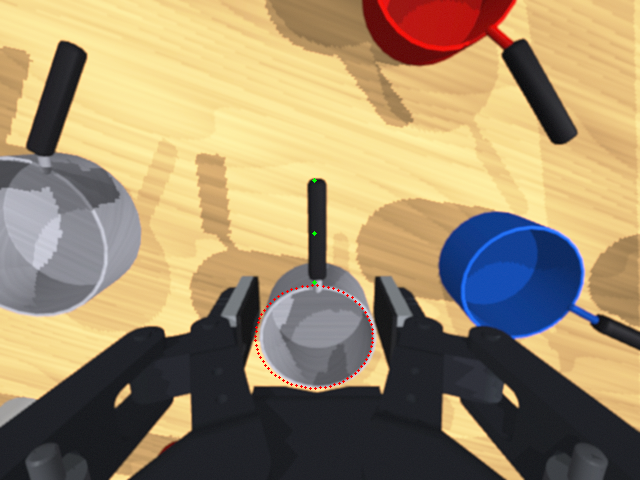

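The wrist view agrees: the handle is at x=317 against a predicted 314 (about 2 mm), and the rim matches its projected circle. I'll grasp and lift now.

Run:
```python
from h import *
np.set_printoptions(precision=1,suppress=True)
bot.movel([472.2,266.5,54],max_speed=120)
bot.grip(0.0,110)
s=bot.get_state();print(s["t"],s["opening"],s["gripper_force"],s["contact_force"],s["tcp_pos"])
bot.movel([472.2,266.5,160],max_speed=120)
bot.movel([473.8,-5,160],rot=[np.pi,0,np.radians(-145.5)],max_speed=150)
bot.dwell(0.3)
s=bot.get_state();print(s["t"],s["opening"],s["contact_force"],s["wrist_torque"],s["tcp_pos"])
A=imaging.capture("scene")[100:400,120:520];B=imaging.capture("top")[100:400,120:520]
cv2.imwrite("pics/lift.png",np.hstack([A,B]))
```

```text
3.525 0.14160721784596644 107.24081754684448 [-1.4  0.9  5.4] [472.5 266.8  54.6]
6.8167 0.13624093924713637 [-0.4  0.  -1. ] [-0.1  0.1  0. ] [473.8  -4.7 160. ]
```

View pics/lift.png

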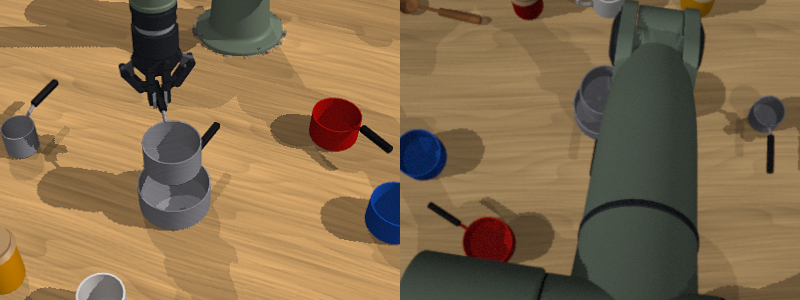

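The medium pan is held level above the large one: rim centre about (172,149) in the crop, (292,249) in the scene frame. I'll compare that with the expected projection, then lower.

Run:
```python
from h import *
np.set_printoptions(precision=1,suppress=True)
u=proj(imaging.camera_model("scene"),[556.3,51.6,166]);print(u)
if np.linalg.norm(u-[292,249])<6:
    bot.movel([473.8,-5,70],max_speed=100)
    print(bot.movel([473.8,-5,55],max_speed=25,threshold=5))
    s=bot.get_state();print(s["t"],s["contact_force"],s["wrist_torque"],s["tcp_pos"])
    m=imaging.camera_model("wrist");A=imaging.capture("wrist");cv2.imwrite("pics/pl.png",np.hstack([imaging.capture("scene")[150:400,180:440],A[150:400,180:460]]))
```

```text
[291.3 241.1]
```

The reading is 8 px lower than predicted, possibly from sag in the grip. I'll enlarge it with predictions overlaid for no tilt and 5° of sag.

Run:
```python
from h import *
m=imaging.camera_model("scene");im=imaging.capture("scene")
f=4;x0,y0=240,190
raw=cv2.resize(im[y0:y0+140,x0:x0+100],None,fx=f,fy=f,interpolation=cv2.INTER_CUBIC);o=raw.copy()
g=np.array([473.8,-5,179.]);a=np.radians(-145.5)
for tilt,col in((0,(0,255,0)),(5,(0,0,255))):
    # pan frame x outward; sag: bowl (at -x from grip) goes down
    M=R.from_euler("z",a).as_matrix()@R.from_euler("y",-np.radians(tilt)).as_matrix()
    for t in np.radians(np.arange(0,360,4)):
        for rr,z in((50,-13),):
            u=(proj(m,g+M@np.array([-100+rr*np.cos(t),rr*np.sin(t),z]))-[x0,y0])*f+1.5
            cv2.circle(o,tuple(int(v) for v in u),1,col,-1)
cv2.imwrite("pics/z.png",np.hstack([raw,o]))
```

```text
(no output)
```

View pics/z.png

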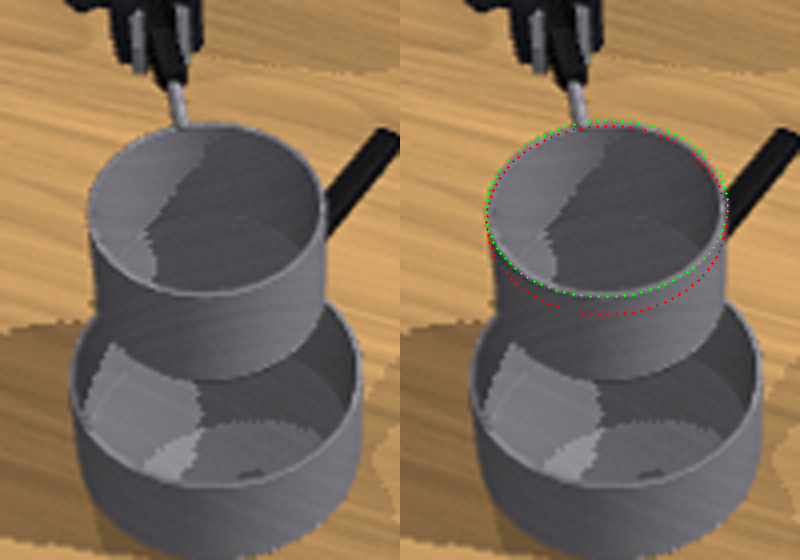

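The green no-tilt circle lies on the rim (x 88–322, y 123–296 in the left tile), so the pan is level and in position; my coarse reading was off. I'll lower it, release and go on to the small pan.

Run:
```python
from h import *
np.set_printoptions(precision=1,suppress=True)
bot.movel([473.8,-5,68],max_speed=100)
print(bot.movel([473.8,-5,56],max_speed=25,threshold=4))
s=bot.get_state();print(s["t"],s["contact_force"],s["wrist_torque"],s["tcp_pos"])
if 57<s["tcp_pos"][2]<62:
    bot.grip(0.4); bot.movel([473.8,-5,170],max_speed=150)
    bot.move_ptp([440.6,-279,170],[np.pi,0,np.radians(174.2)])
    s=bot.get_state();print(s["t"],s["tcp_pos"],s["orientation"],s["qpos"],s["opening"])
m=imaging.camera_model("top");im=imaging.capture("top")
ms=imaging.camera_model("scene");im2=imaging.capture("scene")
mw=imaging.camera_model("wrist");w=imaging.capture("wrist")
def draw(im,m,c,a,r,zb,ri,ro,col):
    e=np.array([np.cos(np.radians(a)),np.sin(np.radians(a)),0]);c=np.array([*c,zb])
    P=[c+[r*np.cos(t),r*np.sin(t),60] for t in np.radians(np.arange(0,360,6))]+[c+e*q+[0,0,80] for q in(ri,ro)]
    for X in P:
        u=proj(m,X); u=u-O; cv2.circle(im,tuple(int(round(v*2.5)) for v in u),1,col,-1)
T=[]
for i,mm,o in((im,m,(275,160)),(im2,ms,(240,200)),(w,mw,(0,0))):
    O=np.array(o)
    if i is w: 
        O=np.array([200,150]);c=cv2.resize(i[150:390,200:440],(600,600))
    else: c=cv2.resize(i[o[1]:o[1]+120,o[0]:o[0]+120],(300,300),interpolation=cv2.INTER_CUBIC)
    if i is not w: draw(c,mm,(556.3,51.6),169.5,66,0,78,156,(0,0,255));draw(c,mm,(556.3,51.6),-145.5,50,5,62,138,(0,255,0))
    else: draw(c,mm,(535.1,-288.1),174.2,34,0,55,135,(0,255,0))
    T.append(c)
cv2.imwrite("pics/n1.png",np.hstack([np.vstack(T[:2]),T[2][:,50:550]]))
```

```text
True
8.4333 [-1.7  0.5  5.5] [0.1 0.1 0.1] [473.9  -5.4  59.5]
10.7333 [ 440.5 -277.9  169.5] [ 3.1 -0.   3. ] [-0.7  0.3 -0.4  0.9  0.  -0.6] 0.39624413847982426
```

View pics/n1.png

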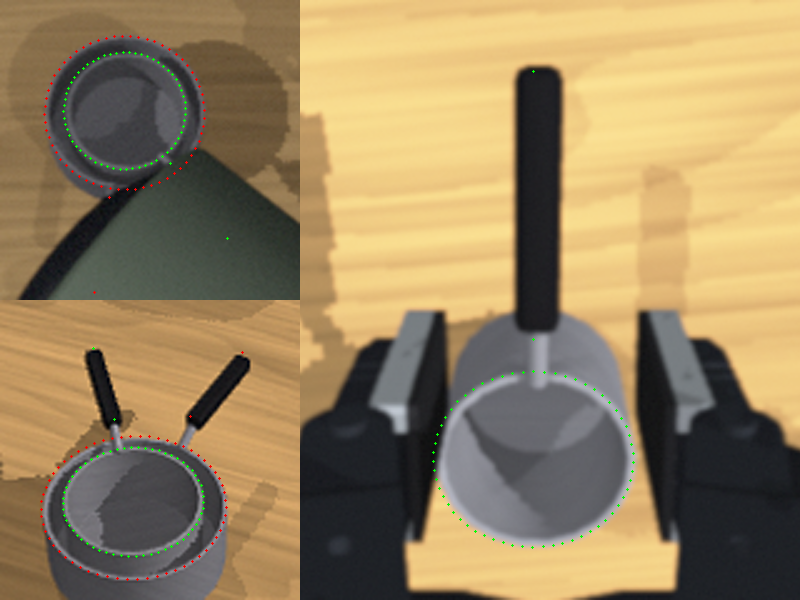

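The medium pan is flat and concentric: the green circle at floor height 5 mm lies on its rim, with handles 45° apart. The small pan's prediction fits in the wrist view too (bar at x≈538, rim centre about (536,458)). Next I'll grasp and place it.

Run:
```python
from h import *
np.set_printoptions(precision=1,suppress=True)
def st(): s=bot.get_state();print(s["t"],s["opening"],s["contact_force"],s["tcp_pos"]);return s["tcp_pos"]
bot.movel([440.6,-279,54],max_speed=120); bot.grip(0.0,110); st()
bot.movel([440.6,-279,165],max_speed=120)
bot.movel([539,-41.8,165],rot=[np.pi,0,np.radians(-100.5)],max_speed=110)
bot.dwell(.2);st()
bot.movel([539,-41.8,74],max_speed=80)
print(bot.movel([539,-41.8,61],max_speed=25,threshold=4)); z=st()[2]
if 62<z<67:
    bot.grip(0.35); bot.movel([539,-41.8,180],max_speed=150)
    bot.move_ptp([400,-350,250],[np.pi,0,np.radians(174)]); st()
    O=None; T=[]
    for n,o in(("top",(265,150)),("scene",(225,190))):
        m=imaging.camera_model(n);i=imaging.capture(n);c=cv2.resize(i[o[1]:o[1]+140,o[0]:o[0]+140],(400,400),interpolation=cv2.INTER_CUBIC);k=400/140;r0=c.copy()
        for a,r,zb,ri,ro,col in((169.5,66,0,78,156,(0,0,255)),(-145.5,50,5,62,138,(0,255,0)),(-100.5,34,10,55,135,(255,255,0))):
            a=np.radians(a);C=np.array([556.3,51.6,zb])
            for X in [C+[r*np.cos(t),r*np.sin(t),60] for t in np.radians(np.arange(0,360,8))]+[C+[q*np.cos(a),q*np.sin(a),80] for q in(ri,ro)]:
                u=(proj(m,X)-o)*k+1;cv2.circle(c,tuple(int(round(v)) for v in u),1,col,-1)
        T.append(c)
    cv2.imwrite("pics/end.png",np.hstack(T))
```

```text
12.325 0.14110405859305278 [-0.8 -0.8  4.5] [ 440.9 -279.4   54.7]
16.0833 0.14192270393039538 [-0.7 -0.2 -1.4] [539. -42. 165.]
True
17.7917 0.1421764684632019 [-0.3 -0.4  5.5] [539.3 -42.4  64.5]
20.3333 0.3490434031115539 [ 0.5  0.  -0.3] [ 400.3 -349.1  249.5]
```

View pics/end.png

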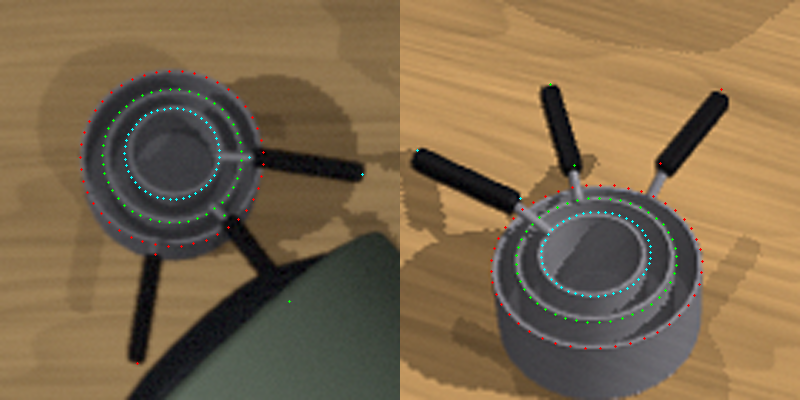

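All three pans are nested, flat and concentric, and match their predicted rims. The handle tips (top tile: (137,360), behind the arm, (362,174)) fan out at 45° steps. Handing in.

```bash
python3 -c "
from bench import bot
print(bot.sign_off())"
```

```text
the job is handed in; nothing more can be done
None
```

The job is handed in at about 20 s of the 64 s allowed: in the last camera check the medium pan sat flat in the large one and the small pan flat in the medium, with the handles fanned the same way in 45° steps; no verdict came back.

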